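# Seat a battery pack in the tester and hold the cam lever at top lift

### The arm

A 6-joint arm with a two-finger parallel gripper is mounted at the origin on the work surface. World frame = base frame: x ahead of the robot, y to its left, z up, the work surface at z = 0. Lengths are in m, angles in rad, forces in N, time in s.
With the tool pointing down it reaches from about 0.25 to 0.725 m from the base axis. Payload 4 kg.
Tool frame: the origin (TCP) lies midway between the tips of the shut fingers; the grasp point (between the pads) lies 19 mm behind it; x points along the fingers, y is the direction in which the jaws open and shut, and the axes are right-handed (so a half turn about x gives the same grasp; the last joint's range is limited). The gripper opens to 85 mm and grips with 20 to 120 N. Pads are 22 mm wide; open, the fingers measure 114 mm over their backs; the gripper's body (76 mm by 85 mm) begins 54 mm behind the grasp point. The pads swing forward as they close: fully open they stand 13 mm farther back than shut.
Start: joints at [1.189, 0.241, 0.005, 1.335, 0, 1.571], TCP at [0.186, 0.464, 0.231] pointing down, gripper open.
Joint ranges: [-2.72, 2.72], [-1.05, 1.87], [-1.09, 1.28], [-1.99, 2.15], [-1.42, 1.44], [-3.14, 3.14]. Speed limits (rad/s): [2.79, 2.79, 3.14, 3.14, 3.14, 3.14].

### API

Orientations are given as a unit quaternion [x, y, z, w].
In Python, from workcell import * gives the robot as it stands.
- The arm moves only by the tool play_rows, never from a script. Its argument "plan" is a list of rows, each a list of 7 numbers: the shift along the tool's x, y, z in mm, then the turn, a rotation vector about the tool's x, y, z in rad, then the closure, from -1 (fully open) to 1 (shut). In form: [[x, y, z, rx, ry, rz, grip], ...]. A call has 1 to 20 rows; each row shifts and turns the commanded pose from where the row before left it, along the tool's axes as they then stand; what a row does not reach is not made up. A row lasts 1/12 s, in which the tool goes at most 41.7 mm and 7.16 degrees, less where a joint would pass 70% of its speed; a pose out of reach is approached as far as the arm can. A call with a gripper value outside its range is refused whole. The fingers move at their own pace and stop on an object; the grip force is fixed at half the most. Time passes only in rows, so rows that do not move let the fingers close. It gives the time, the measured TCP pose, the force and the opening at its end, in the units of the state.
- get_obs(): the state, without advancing time (a new reading comes with each control period).
- camera(name): name is "side" or "top"; returns a dict with "frame" (400x640x3 uint8, red, green, blue), "depth" (400x640 float32, m along the optical axis (not along the pixel's ray), 0 where there is no reading), "fx", "fy", "cx", "cy" (pixels), "camera_from_world" (4x4, takes a point from world to camera coordinates). Camera axes: x right, y up, looking along -z (the intrinsics and any distortion apply to the point x, -y, -z); pixel columns grow to the right and rows downward; lengths in m; the calibration is good to about 2 mm. A picture is of the moment at which its call begins.
- job_done(): hands the job in, once; it reports no verdict.
Trained networks look in a picture, given as the dict that the camera call returned (one of the last four; its "shot" number tells which), for a name from the list of things; names that differ only in an ending like _2 or _b are one class to them, and where a whole thing is asked for, a point or a joint stands for the part that bears it (a point fixed in the world has none). Each returns a list of dicts, best first, with "confidence" (0 to 1); they miss things now and then, are a little off and sometimes report something else, mostly with a low value. They report only what shows in the picture. A call takes as long as a camera call. They do not tell look-alikes from the thing itself.
- search_frame(thing, picture): "centre" ([x, y, z] in m, in world coordinates, good to about 4 mm: the middle of the surface that is visible of it).
- pinpoint(thing, picture): "centre" ([x, y, z] in m, in world coordinates, good to about 4 mm: a listed point, or the origin of a listed thing).
The state is a dict: "clock": time; "joint_pos": joint angles; "joint_vel": joint speeds; "tau": joint torques, N m; "eef_pos": TCP position; "tool_rot": TCP orientation; "ft_force": force on the tool from outside, world axes, zero at the start; "ft_torque": the same for the moment, N m; "grip_width": finger opening in m.
Only numpy, scipy, OpenCV 4.12 (cv2) and the standard library are available. Lean on these libraries where they do the work, as an engineer would, in place of code of your own. Each camera call takes 0.05 s, during which the arm holds its last target. There are 200 camera calls.

### The job

The cream six-cell battery pack lies loose in the channel of the pack tester, short of its end. With the lever still down, push the pack along the channel under the probe bridge until you feel it come up firmly against the end stop, without ramming it. Then swing the red-gripped cam lever up to its point of highest lift, which presses the pack onto the probes, and finish still holding it there by its grip, because it springs back when let go; leave everything else on the bench where it is.

Things in the scene. Friction and masses are not known exactly. Their poses are not given: they have to be found in the camera images.
- tester: Aluminium pack tester fixed to the bench, base plate 150 (x) x 240 (y) x 10 mm. Origin: centre of the base underside, on the bench top. x points away from the lever side, the channel runs along y with its end stop at the -y end, z up. The cam shaft lies along x at y = 0, z = 36 mm, in cheeks at x = +-46 to +-57 mm.
- channel (a point): Centre of the channel floor, 68 mm above the bench when down; axes as the tester's. The floor is 88 mm wide and reaches from y = -88 to +88 mm; blue side rails 9 mm high leave 75 mm between them.
- bridge (a point): Centre of the top of the grey probe bridge over the stop end of the channel: tester y = -45 to -100 mm, x = -58 to 58 mm; underside 130 mm, top 142 mm (fittings to 154 mm) above the bench; on four posts, 12 mm square, at its corners.
- end_stop: Rigid upright end stop with a rubber face, fixed to the tester under the bridge. Its frame coincides with the tester's; the face is at tester y = -90 mm, 60 mm wide, 76 to 100 mm above the bench.
- pack: Battery pack: cream frame with six lying cells, 72 (x) x 118 (y) x 28 mm, green board on top (fittings to 34 mm), about 0.33 kg, loose in the channel. Origin: centre of its underside; axes as the tester's, so -y is the end for the stop. It starts 25 to 50 mm short; seated, its origin is at tester y = -31 mm, x = 0. It can be pushed on its plain +y end face, 59 mm from the origin.
- probes: Block with eight brass probe pins under the bridge. Origin at the pin tips, 103 mm above the bench, 5 mm above the board of the lowered pack. It yields upwards: about 3 N at first, then 1.5 N per mm.
- platform (a joint): Lift in m of the platform that forms the channel floor, driven by the eccentric on the cam shaft: 0 down, 0.009 at the highest lift.
- cam_lever (a joint): Angle of the cam lever, rad: 0 at rest, lever pointing to tester +y and 0.262 rad above level; grows as it swings up. Lift is highest at 1.309, lever exactly upright; beyond it the platform sinks again, up to a stop at 1.81. A spring (0.24 N m at 0, 0.44 N m upright, about 4 N at the grip, a few N more while lifting) always drives it back to 0.
- lever_grip: Red round grip of the cam lever, 18 mm in diameter, 58 mm long, parallel to the shaft (its x axis), free to revolve on its own spindle at the lever's end, on the tester's -x side. Origin: on the bar's axis at mid-length, tester x = -100 mm, 110 mm from the shaft axis: y = 106, z = 64 mm at rest, y = 0, z = 146 mm upright. Can be pinched from above along tester y.
- phone: Black phone lying flat, 147 x 72 x 9 mm, origin under its centre. Leave it alone.
- pack_shell: Empty black half shell of a pack, 80 x 150 x 36 mm, origin under its centre. Leave it alone.
- screwdriver: Orange-handled screwdriver lying down, 160 mm long, origin under its middle. Leave it alone.
- multimeter: Yellow hand multimeter lying flat, 180 x 86 x 49 mm, origin under its centre. Leave it alone.
- spare_cells: Grey tray 56 x 98 mm with four upright cells, 69 mm high, origin under its centre. Leave it alone.
- screw_dish: Small clear dish with screws, 68 mm across, 22 mm high, origin under its centre. Leave it alone.
- strip_spool: White spool of nickel strip lying flat, 76 mm across, 15 mm high, origin under its centre. Leave it alone.
Not all that is in view belongs to the job. What is meant by the pack is not turquoise, and is the larger of those in its own colour.

How it is judged:
By the outcome, as a careful person would: the job done as asked, in the order asked, and still so for the second after the job is handed in, while the arm keeps its last pose, push and grip.
It also fails if it takes over 54 s, if anything falls off the work surface, if the arm or the gripper's body presses on something with over 40 N, if the wrist force passes 120 N, or if a joint passes its speed limit or range.

## Working session

There is one attempt and no reset: what is moved stays moved. The work goes in short steps, Python scripts to look and compute and a tool call to move; the robot and the scene stay as the last step left them, time stands still between calls to the robot, and variables do not carry over. Pictures are saved under pics/ and viewed, about 8 in all and at most 12, crops included, and the job is handed in when it is done.

Besides the shell and the picture viewer there is one more tool, called after "Call:" as a command line: name --pt "numbers of a row" for each row, then --argument value for the rest. play_rows: Moves the arm, as the interface text tells. Its arguments: {"type":"object","properties":{"plan":{"type":"array","items":{"type":"array","items":{"type":"number"}}}},"required":["plan"]}

```bash
mkdir -p pics; ls; python3 - <<'E'
from workcell import *
import cv2,numpy as np
o=get_obs(); print({k:np.round(v,3).tolist() for k,v in o.items()})
for n in ("top","side"):
    p=camera(n); cv2.imwrite(f"pics/{n}0.png",p["frame"][:,:,::-1])
    print(n,np.round(p["camera_from_world"],3).tolist(),p["fx"],p["cx"],p["cy"])
    for t in ("tester","channel","bridge","pack","lever_grip","end_stop"):
        for f in (search_frame,pinpoint):
            try: r=f(t,p)
            except Exception as e: print(t,e); continue
            print(n,t,f.__name__,[(np.round(d["centre"],3).tolist(),round(d["confidence"],2)) for d in r])
E
```

```text
pics
{'clock': 0.0, 'joint_pos': [1.189, 0.241, 0.004, 1.335, -0.0, 1.571], 'joint_vel': [-0.001, -0.001, 0.001, 0.0, 0.001, 0.001], 'tau': [0.001, -37.232, 25.241, 0.017, 0.0, -0.0], 'eef_pos': [0.186, 0.463, 0.23], 'tool_rot': [0.133, 0.694, -0.135, 0.694], 'ft_force': [-0.964, -0.105, -0.673], 'ft_torque': [-0.036, -0.05, -0.016], 'grip_width': 0.085}
top [[0.123, -0.992, 0.001, -0.034], [0.969, 0.12, 0.217, -0.567], [-0.216, -0.026, 0.976, -1.21], [0.0, 0.0, 0.0, 1.0]] 419.4009297045706 315.9117985734465 205.92983798381115
top tester call [([0.56, 0.013, 0.062], 0.69)]
top tester call [([0.592, 0.028, 0.002], 0.72)]
top channel call [([0.566, 0.097, 0.068], 0.73)]
top channel call []
top bridge call [([0.564, 0.007, 0.058], 0.93), ([0.297, 0.387, 0.008], 0.33)]
top bridge call [([0.6, -0.046, 0.141], 0.71)]
top pack call [([0.594, 0.041, 0.097], 0.92), ([0.488, -0.302, 0.02], 0.86), ([0.525, 0.232, 0.025], 0.74)]
top pack call [([0.527, 0.236, 0.004], 0.74), ([0.597, 0.033, 0.066], 0.7), ([0.487, -0.308, -0.001], 0.7)]
top lever_grip call [([0.49, 0.127, 0.072], 0.61)]
top lever_
[... 490 characters left out ...]
 0.54), ([0.706, 0.215, 0.009], 0.47)]
side channel call [([0.593, 0.026, 0.069], 0.66)]
side bridge call [([0.577, -0.051, 0.052], 0.56), ([0.52, 0.118, 0.064], 0.54)]
side bridge call [([0.601, -0.043, 0.143], 0.93)]
side pack call [([0.487, -0.315, 0.023], 0.83), ([0.591, 0.055, 0.097], 0.64)]
side pack call [([0.597, 0.036, 0.065], 0.87), ([0.485, -0.31, -0.004], 0.71), ([0.531, 0.24, -0.0], 0.52), ([0.54, -0.45, 0.0], 0.45), ([0.632, 0.517, -0.002], 0.25)]
side lever_grip call [([0.486, 0.121, 0.07], 0.4), ([0.54, -0.453, 0.015], 0.4)]
side lever_grip call [([0.484, 0.125, 0.064], 0.38)]
side end_stop call [([0.708, 0.216, 0.013], 0.25)]
side end_stop call [([0.597, 0.025, -0.0], 0.52)]
```

View pics/top0.png

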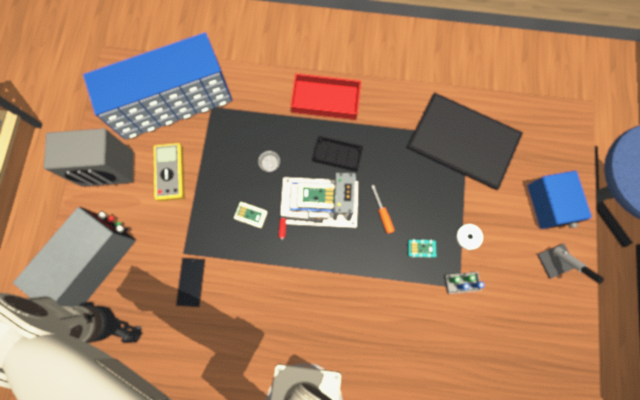

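View pics/side0.png

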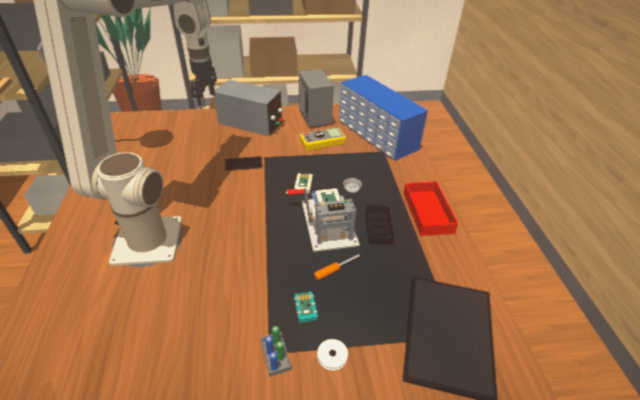

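```bash
cat > h.py <<'E'
from workcell import *
import cv2,numpy as np
def proj(p,P):
    c=(p["camera_from_world"]@np.c_[P,np.ones(len(P))].T)[:3]
    return np.c_[p["cx"]+p["fx"]*c[0]/-c[2], p["cy"]-p["fy"]*c[1]/-c[2]]
def T(o,yaw,P):
    c,s=np.cos(yaw),np.sin(yaw); P=np.atleast_2d(P).astype(float)
    return np.c_[o[0]+c*P[:,0]-s*P[:,1], o[1]+s*P[:,0]+c*P[:,1], P[:,2]]
def cloud(p):
    v,u=np.indices(p["depth"].shape); d=p["depth"]
    C=np.stack([(u-p["cx"])/p["fx"]*d,-(v-p["cy"])/p["fy"]*d,-d,np.ones_like(d)],-1)
    return (C@np.linalg.inv(p["camera_from_world"]).T)[...,:3]
E
python3 - <<'E'
from h import *
from scipy.optimize import least_squares
Pm=np.array([[0,0,0],[0,0,0],[0,-.0725,.142],[0,-.0725,.142],[-.1,.106,.064],[-.1,.106,.064],[0,0,.068]])
Pw=np.array([[.592,.028],[.598,.028],[.6,-.046],[.601,-.043],[.491,.128],[.484,.125],[.593,.026]])
r=least_squares(lambda q:(T(q[:2],q[2],Pm)[:,:2]-Pw).ravel(),[.595,.027,.08]); q=r.x; print(q,np.abs(r.fun).max())
for n in ("top","side"):
    p=camera(n); X=cloud(p)
    m=(abs(X[...,2]-.142)<.006)&(np.hypot(X[...,0]-.6,X[...,1]+.045)<.09)
    print(n,"bridge",m.sum(),cv2.minAreaRect(X[m][:,:2].astype(np.float32)*1000))
    k=6; c=T(q[:2],q[2],[[0,0,.07]]); u,v=proj(p,c)[0]; u0,v0=int(u-60),int(v-48)
    im=cv2.resize(p["frame"][v0:v0+96,u0:u0+120,::-1],None,fx=k,fy=k,interpolation=cv2.INTER_CUBIC)
    def box(x0,x1,y0,y1,z,col):
        a=proj(p,T(q[:2],q[2],[[x0,y0,z],[x1,y0,z],[x1,y1,z],[x0,y1,z]])); a=((a-[u0,v0]+.5)*k).astype(int)
        cv2.polylines(im,[a],True,col,1)
    box(-.075,.075,-.12,.12,.01,(0,255,0)); box(-.058,.058,-.1,-.045,.142,(255,0,255)); box(-.129,-.071,.097,.115,.064,(255,255,0))
    box(-.036,.036,-.049,.069,.096,(0,255,255))
    cv2.imwrite(f"pics/{n}1.png",im)
E
```

```text
[0.59475552 0.02764434 0.07175157] 0.0035863206423941696
top bridge 638 ((600.2161254882812, -41.4695930480957), (116.97718811035156, 54.91167068481445), 4.170314788818359)
side bridge 419 ((599.2452392578125, -45.934322357177734), (116.48355102539062, 60.58290481567383), 4.2485246658325195)
```

View pics/top1.png

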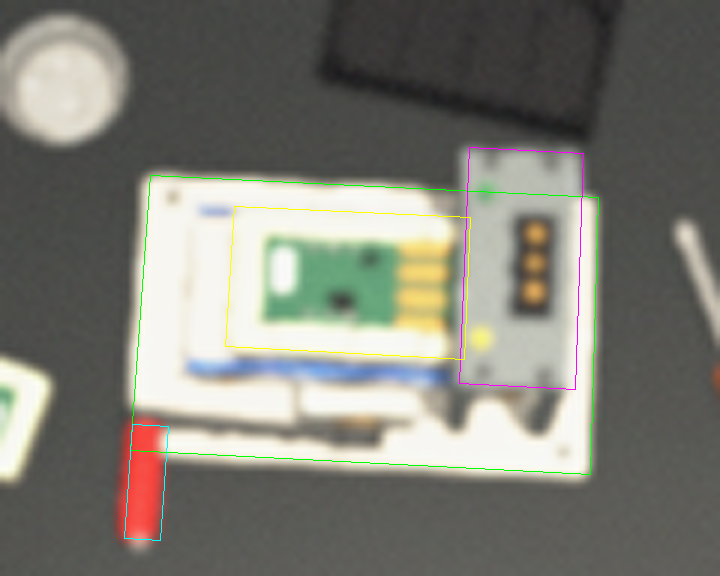

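View pics/side1.png

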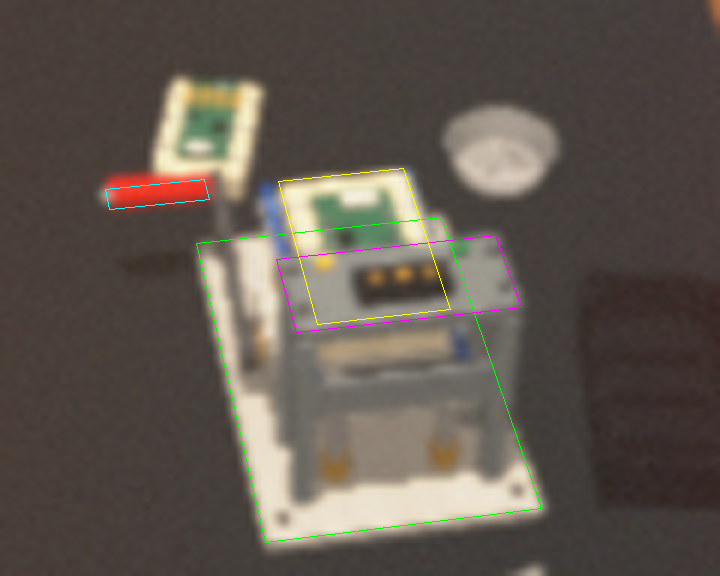

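The model fits both views to within about 3 mm. There are three candidates in the top picture:
- **(315,195):** cream, in the channel, and the larger cream one. This is the pack meant, and the crop confirms it.
- **(250,214):** cream but smaller, lying on the mat.
- **(422,248):** turquoise, so ruled out.

```bash
cat >> h.py <<'E'
from scipy.spatial.transform import Rotation as R
O=np.array([.5948,.0280]); Y=.0725
def go(pt,sgn=None):
    """tool-frame shift (mm) and rotvec to bring TCP to tester point pt, tool down, y along tester y"""
    o=get_obs(); r=R.from_quat(o["tool_rot"]); best=None
    for s in (1,-1):
        y=s*np.array([-np.sin(Y),np.cos(Y),0]); x=np.array([0,0,-1.]); g=R.from_matrix(np.c_[x,y,np.cross(x,y)])
        rv=(r.inv()*g).as_rotvec()
        if best is None or np.linalg.norm(rv)<np.linalg.norm(best): best=rv
    d=T(O,Y,[pt])[0]-o["eef_pos"]
    print(pt,"shift",np.round(r.inv().apply(d)*1000,1),"rot",np.round(best,3))
def where():
    o=get_obs(); d=o["eef_pos"][:2]-O; c,s=np.cos(Y),np.sin(Y)
    print("t",round(o["clock"],2),"tester mm",np.round([1000*(c*d[0]+s*d[1]),1000*(c*d[1]-s*d[0]),1000*o["eef_pos"][2]],1),"F",np.round(o["ft_force"],1),"w",o["grip_width"],"q",np.round(o["joint_pos"],2))
E
python3 - <<'E'
from h import *
where(); print(np.round(R.from_quat(get_obs()["tool_rot"]).as_matrix(),2).tolist())
go([0,.105,.23]); go([0,.105,.082])
E
```

```text
t 1.4 tester mm [-375.9  464.5  231.3] F [-0.1  0.5 -0.3] w 0.08542380007313938 q [1.19 0.24 0.   1.34 0.   1.57]
[[-0.0, 0.37, 0.93], [0.0, 0.93, -0.37], [-1.0, -0.0, -0.0]]
[0, 0.105, 0.23] shift [   1.3 -158.1  495.5] rot [-0.454 -0.    -0.   ]
[0, 0.105, 0.082] shift [ 149.3 -158.1  495.5] rot [-0.454 -0.    -0.   ]
```

Call:
play_rows --pt "0 -6 19 0 0 0 1" --pt "0 -12 38 0 0 0 1" --pt "0 -12 38 0 0 0 1" --pt "0 -12 38 0 0 0 1" --pt "0 -12 38 0 0 0 1" --pt "0 -12 38 0 0 0 1" --pt "0 -12 38 0 0 0 1" --pt "0 -12 38 0 0 0 1" --pt "0 -12 38 0 0 0 1" --pt "0 -12 38 0 0 0 1" --pt "0 -12 38 0 0 0 1" --pt "0 -12 38 0 0 0 1" --pt "0 -12 38 0 0 0 1" --pt "0 -6 19 0 0 0 1" --pt "0 0 0 -0.1135 0 0 1" --pt "0 0 0 -0.1135 0 0 1" --pt "0 0 0 -0.1135 0 0 1" --pt "0 0 0 -0.1135 0 0 1" --pt "0 0 0 0 0 0 1"

```text
clock: 2.98
eef_pos: [0.5867, 0.135, 0.2311]
tool_rot: [-0.026, 0.707, 0.026, 0.706]
ft_force: [-0.9, -0.1, -1.1]
grip_width: 0.0002
```

```bash
python3 - <<'E'
from h import *
where(); go([0,.105,.082])
p=camera("top"); 
for t in("pack",): print([(np.round(d["centre"],3).tolist(),round(d["confidence"],2)) for d in pinpoint(t,p)])
E
```

```text
t 2.98 tester mm [ -0.3 107.3 231.1] F [-0.9 -0.1 -1.1] w 0.00021362426387217057 q [0.23 0.45 0.3  1.42 0.   0.15]
[0, 0.105, 0.082] shift [149.1  -2.3   0.4] rot [ 0.001 -0.     0.   ]
[([0.762, -0.01, -0.002], 0.32)]
```

Call:
play_rows --pt "15 0 0 0 0 0 1" --pt "30 0 0 0 0 0 1" --pt "30 0 0 0 0 0 1" --pt "30 0 0 0 0 0 1" --pt "20 0 0 0 0 0 1" --pt "15 0 0 0 0 0 1" --pt "8 0 0 0 0 0 1" --pt "0 0 0 0 0 0 1" --pt "0 0 0 0 0 0 1"

```text
clock: 3.83
eef_pos: [0.5868, 0.1353, 0.0836]
tool_rot: [-0.025, 0.707, 0.025, 0.707]
ft_force: [0.3, 0.2, 1.0]
grip_width: 0.0001
```

```bash
python3 - <<'E'
from h import *
where()
p=camera("side"); im=p["frame"]; u,v=proj(p,T(O,Y,[[0,.05,.09]]))[0]; u,v=int(u),int(v)
cv2.imwrite("pics/s2.png",cv2.resize(im[v-50:v+50,u-60:u+60,::-1],None,fx=5,fy=5,interpolation=cv2.INTER_CUBIC))
E
```

```text
t 3.83 tester mm [ -0.2 107.6  83.6] F [0.3 0.2 1. ] w 6.585017568648937e-05 q [ 0.23  0.54  0.05  1.08 -0.    0.16]
```

View pics/s2.png

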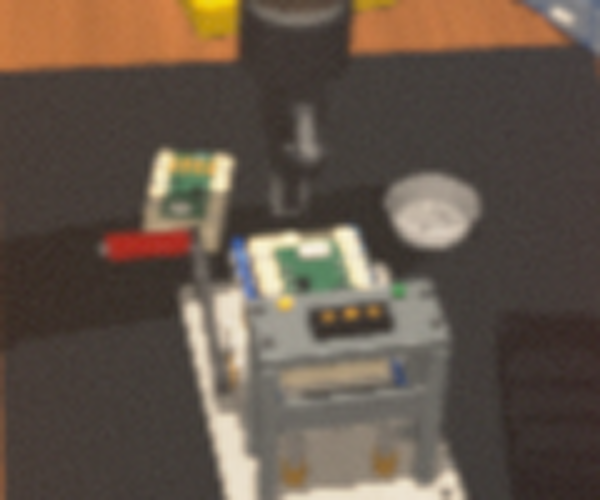

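Call:
play_rows --pt "0 -5 0 0 0 0 1" --pt "0 -5 0 0 0 0 1" --pt "0 -5 0 0 0 0 1" --pt "0 -5 0 0 0 0 1" --pt "0 -3 0 0 0 0 1" --pt "0 -3 0 0 0 0 1" --pt "0 -3 0 0 0 0 1" --pt "0 -3 0 0 0 0 1" --pt "0 -3 0 0 0 0 1" --pt "0 -3 0 0 0 0 1" --pt "0 -3 0 0 0 0 1" --pt "0 -3 0 0 0 0 1" --pt "0 -3 0 0 0 0 1"

```text
clock: 4.97
eef_pos: [0.5901, 0.0883, 0.0834]
tool_rot: [-0.026, 0.707, 0.026, 0.707]
ft_force: [-0.9, 2.9, 1.7]
grip_width: -0.0005
```

```bash
python3 - <<'E'
from h import *
where()
E
```

```text
t 4.97 tester mm [-0.3 60.5 83.4] F [-0.9  2.9  1.7] w -0.0005300194435596674 q [0.15 0.53 0.03 1.08 0.   0.08]
```

Call:
play_rows --pt "0 -2 0 0 0 0 1" --pt "0 -2 0 0 0 0 1" --pt "0 -2 0 0 0 0 1" --pt "0 -2 0 0 0 0 1" --pt "0 -2 0 0 0 0 1"

```text
clock: 5.38
eef_pos: [0.5908, 0.0782, 0.0834]
tool_rot: [-0.026, 0.707, 0.026, 0.707]
ft_force: [-0.5, 3.6, 1.7]
grip_width: 0.0001
```

Call:
play_rows --pt "0 -1 0 0 0 0 1" --pt "0 -1 0 0 0 0 1" --pt "0 -1 0 0 0 0 1"

```text
clock: 5.63
eef_pos: [0.591, 0.0753, 0.0834]
tool_rot: [-0.025, 0.707, 0.026, 0.707]
ft_force: [0.2, 2.7, 1.6]
grip_width: 0.0001
```

Call:
play_rows --pt "0 -1 0 0 0 0 1" --pt "0 -1 0 0 0 0 1"

```text
clock: 5.8
eef_pos: [0.5911, 0.0733, 0.0834]
tool_rot: [-0.026, 0.707, 0.026, 0.707]
ft_force: [-0.5, 4.2, 2.3]
grip_width: 0.0001
```

Call:
play_rows --pt "0 -1 0 0 0 0 1" --pt "0 -1 0 0 0 0 1"

```text
clock: 5.97
eef_pos: [0.5913, 0.0713, 0.0834]
tool_rot: [-0.026, 0.707, 0.026, 0.707]
ft_force: [-0.9, 3.2, 2.0]
grip_width: -0.0001
```

Call:
play_rows --pt "0 -1 0 0 0 0 1" --pt "0 -1 0 0 0 0 1"

```text
clock: 6.13
eef_pos: [0.5914, 0.0696, 0.0834]
tool_rot: [-0.025, 0.707, 0.026, 0.707]
ft_force: [-0.1, 6.9, 3.2]
grip_width: -0.0002
```

Call:
play_rows --pt "0 -1 0 0 0 0 1"

```text
clock: 6.22
eef_pos: [0.5914, 0.0695, 0.0834]
tool_rot: [-0.025, 0.707, 0.027, 0.707]
ft_force: [-0.1, 8.0, 2.7]
grip_width: -0.0003
```

Force rises and motion stops, so the pack has reached the stop. I'll add a little more push and see how it responds.

Call:
play_rows --pt "0 -1 0 0 0 0 1" --pt "0 0 0 0 0 0 1"

```text
clock: 6.38
eef_pos: [0.5915, 0.0694, 0.0835]
tool_rot: [-0.024, 0.707, 0.028, 0.707]
ft_force: [-1.2, 9.1, 2.7]
grip_width: 0.0005
```

Call:
play_rows --pt "0 -1 0 0 0 0 1" --pt "0 0 0 0 0 0 1" --pt "0 0 0 0 0 0 1"

```text
clock: 6.63
eef_pos: [0.5916, 0.0694, 0.0834]
tool_rot: [-0.024, 0.707, 0.028, 0.707]
ft_force: [-0.8, 10.9, 2.3]
grip_width: -0.0
```

```bash
python3 - <<'E'
from h import *
where()
E
```

```text
t 6.63 tester mm [-0.2 41.5 83.4] F [-0.8 10.9  2.3] w -1.319707423109182e-05 q [0.11 0.53 0.03 1.07 0.01 0.04]
```

Call:
play_rows --pt "0 -1 0 0 0 0 1" --pt "0 -1 0 0 0 0 1" --pt "0 0 0 0 0 0 1" --pt "0 0 0 0 0 0 1"

```text
clock: 6.97
eef_pos: [0.5918, 0.0692, 0.0835]
tool_rot: [-0.024, 0.706, 0.03, 0.707]
ft_force: [-0.2, 14.6, 1.8]
grip_width: -0.0001
```

Call:
play_rows --pt "0 3 0 0 0 0 1" --pt "0 3 0 0 0 0 1" --pt "0 5 0 0 0 0 1" --pt "0 10 0 0 0 0 1" --pt "0 10 0 0 0 0 1" --pt "-10 0 0 0 0 0 1" --pt "-30 0 0 0 0 0 1" --pt "-30 0 0 0 0 0 0.3" --pt "-25 0 -20 0 0 0 0.3" --pt "0 5 -30 0 0 0 0.3" --pt "0 15 -30 0 0 0 0.3" --pt "0 20 -20 0 0 0 0.3" --pt "0 0 0 0 0 0 0.3" --pt "0 0 0 0 0 0 0.3"

```text
clock: 8.13
eef_pos: [0.4863, 0.1285, 0.1795]
tool_rot: [-0.026, 0.706, 0.026, 0.707]
ft_force: [1.0, 0.1, 0.8]
grip_width: 0.0298
```

```bash
python3 - <<'E'
from h import *
where(); go([-.1,.106,.045])
for n in("top","side"):
    p=camera(n)
    for t in("lever_grip","pack","bridge"): print(n,t,[(np.round(d["centre"],3).tolist(),round(d["confidence"],2)) for d in pinpoint(t,p)][:3])
    X=cloud(p); f=p["frame"].astype(int)
    m=(f[...,0]>150)&(f[...,1]<90)&(f[...,2]<90)&(np.hypot(X[...,0]-.487,X[...,1]-.127)<.06)
    if m.sum(): print(n,"red",m.sum(),np.round(X[m].mean(0),4),np.round(X[m].max(0),3),np.round(X[m].min(0),3))
    if n=="side":
        u,v=proj(p,T(O,Y,[[-.03,.03,.09]]))[0].astype(int)
        cv2.imwrite("pics/s3.png",cv2.resize(p["frame"][v-50:v+50,u-60:u+60,::-1],None,fx=5,fy=5,interpolation=cv2.INTER_CUBIC))
E
```

```text
t 8.13 tester mm [-100.9  108.1  179.5] F [1.  0.1 0.8] w 0.029757112781582874 q [ 0.26  0.27 -0.09  1.21 -0.    0.18]
[-0.1, 0.106, 0.045] shift [134.5  -2.    0.7] rot [0.002 0.002 0.   ]
top lever_grip [([0.592, 0.031, 0.001], 0.62)]
top pack [([0.486, -0.308, -0.001], 0.66), ([0.602, -0.003, 0.067], 0.64)]
top bridge [([0.6, -0.047, 0.138], 0.86)]
side lever_grip [([0.485, 0.128, 0.065], 0.54)]
side pack [([0.487, -0.308, -0.001], 0.79), ([0.599, -0.005, 0.067], 0.72), ([0.597, 0.026, 0.003], 0.5)]
side bridge [([0.6, -0.047, 0.144], 0.67)]
side red 64 [0.4864 0.1218 0.0754] [0.513 0.135 0.353] [0.45  0.115 0.06 ]
```

View pics/s3.png

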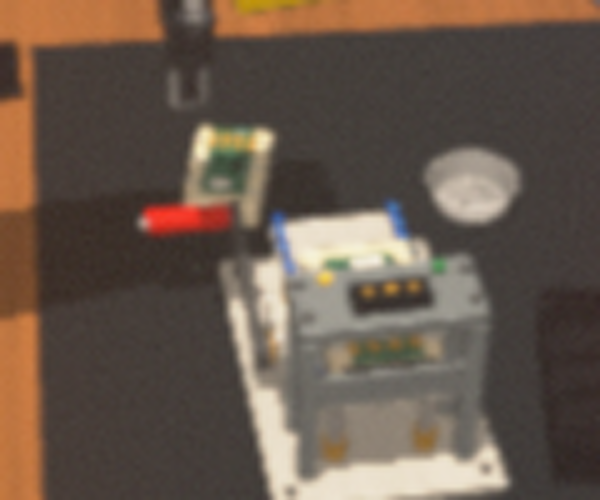

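Call:
play_rows --pt "15 0 0 0 0 0 -0.1" --pt "30 -1 0 0 0 0 -0.1" --pt "20 0 0 0 0 0 -0.1" --pt "5 0 0 0 0 0 -0.1" --pt "0 0 0 0 0 0 -0.1" --pt "20 0 0 0 0 0 -0.1" --pt "20 0 0 0 0 0 -0.1" --pt "12 0 0 0 0 0 -0.1" --pt "8 0 0 0 0 0 -0.1" --pt "4 0 0 0 0 0 -0.1" --pt "0 0 0 0 0 0 -0.1"

```text
clock: 9.45
eef_pos: [0.4873, 0.127, 0.0445]
tool_rot: [-0.025, 0.707, 0.026, 0.707]
ft_force: [-0.1, -0.2, -0.3]
grip_width: 0.0468
```

```bash
python3 - <<'E'
from h import *
where()
p=camera("side"); u,v=proj(p,T(O,Y,[[-.07,.06,.07]]))[0].astype(int)
cv2.imwrite("pics/s4.png",cv2.resize(p["frame"][v-40:v+40,u-50:u+50,::-1],None,fx=6,fy=6,interpolation=cv2.INTER_CUBIC))
E
```

```text
t 9.45 tester mm [-100.   106.5   44.5] F [-0.1 -0.2 -0.3] w 0.04680744082408599 q [ 0.25  0.41 -0.28  0.88 -0.    0.18]
```

View pics/s4.png

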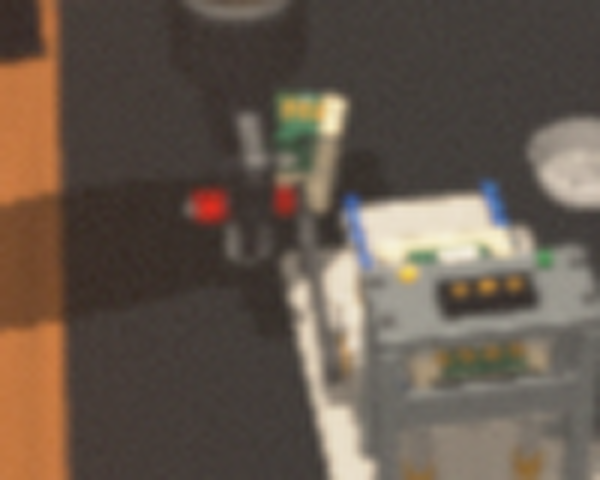

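Fingers straddle the grip at mid-length. Next I'll close.

Call:
play_rows --pt "0 0 0 0 0 0 1" --pt "0 0 0 0 0 0 1" --pt "0 0 0 0 0 0 1" --pt "0 0 0 0 0 0 1" --pt "0 0 0 0 0 0 1" --pt "0 0 0 0 0 0 1"

```text
clock: 10.0
eef_pos: [0.4877, 0.1272, 0.0451]
tool_rot: [-0.025, 0.706, 0.026, 0.707]
ft_force: [-0.8, -0.1, 5.2]
grip_width: 0.0162
```

```bash
python3 - <<'E'
from h import *
where()
a=np.r_[.262,np.linspace(.262,np.pi/2,19)[1:]]
P=np.c_[.110*np.cos(a),.110*np.sin(a)]*1000
print(np.round(np.diff(P,axis=0)[1:],1).tolist())
E
```

```text
t 10.0 tester mm [-99.6 106.7  45.1] F [-0.8 -0.1  5.2] w 0.01620873805382819 q [ 0.26  0.41 -0.28  0.88  0.    0.18]
[[-2.9, 7.5], [-3.4, 7.2], [-3.9, 7.0], [-4.4, 6.6], [-4.9, 6.3], [-5.4, 5.9], [-5.8, 5.5], [-6.2, 5.1], [-6.5, 4.6], [-6.8, 4.1], [-7.1, 3.6], [-7.4, 3.1], [-7.6, 2.6], [-7.7, 2.0], [-7.9, 1.4], [-7.9, 0.9], [-8.0, 0.3]]
```

Call:
play_rows --pt "-3.8 -1.1 0 0 0 0 1" --pt "-3.9 -1.3 0 0 0 0 1" --pt "-3.8 -1.4 0 0 0 0 1" --pt "-3.7 -1.5 0 0 0 0 1" --pt "-3.6 -1.7 0 0 0 0 1" --pt "-3.6 -1.7 0 0 0 0 1" --pt "-3.5 -1.9 0 0 0 0 1" --pt "-3.5 -2 0 0 0 0 1" --pt "-3.3 -2.2 0 0 0 0 1" --pt "-3.3 -2.2 0 0 0 0 1" --pt "0 0 0 0 0 0 1"

```text
clock: 10.92
eef_pos: [0.4887, 0.1104, 0.0809]
tool_rot: [-0.025, 0.706, 0.026, 0.707]
ft_force: [2.9, 3.5, -2.9]
grip_width: 0.0164
```

```bash
python3 - <<'E'
from h import *
where()
p=camera("side"); u,v=proj(p,T(O,Y,[[-.07,.06,.09]]))[0].astype(int)
cv2.imwrite("pics/s5.png",cv2.resize(p["frame"][v-40:v+40,u-50:u+50,::-1],None,fx=6,fy=6,interpolation=cv2.INTER_CUBIC))
E
```

```text
t 10.92 tester mm [-99.8  89.8  80.9] F [ 2.9  3.5 -2.9] w 0.01639699786287924 q [ 0.22  0.36 -0.25  0.96  0.    0.15]
```

View pics/s5.png

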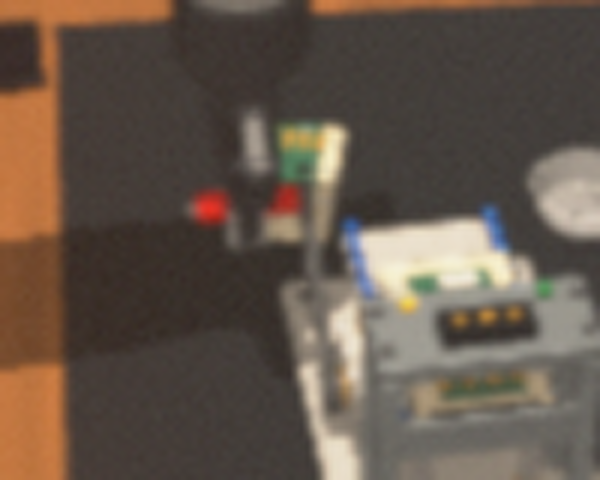

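```bash
python3 -c "
import numpy as np
a=np.linspace(.618,np.pi/2,21);print(np.round(np.c_[-np.diff(110*np.sin(a)),np.diff(110*np.cos(a))],1).tolist())"
```

```text
[[-4.2, -3.1], [-4.0, -3.3], [-3.9, -3.5], [-3.7, -3.7], [-3.5, -3.9], [-3.3, -4.0], [-3.1, -4.2], [-2.9, -4.3], [-2.7, -4.5], [-2.5, -4.6], [-2.3, -4.7], [-2.1, -4.8], [-1.8, -4.9], [-1.6, -5.0], [-1.4, -5.1], [-1.1, -5.1], [-0.9, -5.2], [-0.6, -5.2], [-0.4, -5.2], [-0.1, -5.2]]
```

Call:
play_rows --pt "-4.2 -3.1 0 0 0 0 1" --pt "-4.0 -3.3 0 0 0 0 1" --pt "-3.9 -3.5 0 0 0 0 1" --pt "-3.7 -3.7 0 0 0 0 1" --pt "-3.5 -3.9 0 0 0 0 1" --pt "-3.3 -4.0 0 0 0 0 1" --pt "-3.1 -4.2 0 0 0 0 1" --pt "-2.9 -4.3 0 0 0 0 1" --pt "-2.7 -4.5 0 0 0 0 1" --pt "-2.5 -4.6 0 0 0 0 1" --pt "-2.3 -4.7 0 0 0 0 1" --pt "-2.1 -4.8 0 0 0 0 1" --pt "-1.8 -4.9 0 0 0 0 1" --pt "0 0 0 0 0 0 1"

```text
clock: 12.13
eef_pos: [0.4925, 0.0575, 0.1207]
tool_rot: [-0.025, 0.706, 0.027, 0.707]
ft_force: [3.2, 4.7, 0.4]
grip_width: 0.0158
```

```bash
python3 - <<'E'
from h import *
where(); go([-.1,0,.127])
E
```

```text
t 12.13 tester mm [-99.9  36.8 120.7] F [3.2 4.7 0.4] w 0.01577768837275918 q [ 0.11  0.31 -0.2   1.06  0.    0.04]
[-0.1, 0, 0.127] shift [ -6.4 -36.8  -0.1] rot [-0.     0.001 -0.003]
```

Call:
play_rows --pt "-1.6 -5.0 0 0 0 0 1" --pt "-1.4 -5.1 0 0 0 0 1" --pt "-1.1 -5.1 0 0 0 0 1" --pt "-0.9 -5.2 0 0 0 0 1" --pt "-0.6 -5.2 0 0 0 0 1" --pt "-0.4 -5.2 0 0 0 0 1" --pt "-0.1 -5.2 0 0 0 0 1" --pt "0 0 0 0 0 0 1" --pt "0 0 0 0 0 0 1"

```text
clock: 12.88
eef_pos: [0.4951, 0.0216, 0.127]
tool_rot: [-0.025, 0.706, 0.026, 0.707]
ft_force: [2.8, 5.0, 0.8]
grip_width: 0.0159
```

```bash
python3 - <<'E'
from h import *
where(); go([-.1,0,.127])
for n in("top","side"):
    p=camera(n)
    for t in("lever_grip","pack","tester","bridge"): print(n,t,[(np.round(d["centre"],3).tolist(),round(d["confidence"],2)) for d in pinpoint(t,p)][:3])
    u,v=proj(p,T(O,Y,[[-.03,.0,.1]]))[0].astype(int)
    cv2.imwrite(f"pics/{n}6.png",cv2.resize(p["frame"][v-40:v+40,u-50:u+50,::-1],None,fx=6,fy=6,interpolation=cv2.INTER_CUBIC))
E
```

```text
t 12.88 tester mm [-99.9   0.8 127. ] F [2.8 5.  0.8] w 0.015893077094065726 q [ 0.04  0.3  -0.19  1.07  0.   -0.03]
[-0.1, 0, 0.127] shift [-0.  -0.8 -0.1] rot [ 0.     0.001 -0.002]
top lever_grip [([0.593, -0.174, -0.003], 0.61)]
top pack [([0.528, 0.234, 0.002], 0.88), ([0.49, -0.308, 0.002], 0.68)]
top tester []
top bridge [([0.601, -0.048, 0.14], 0.91), ([0.301, 0.385, -0.002], 0.18)]
side lever_grip [([0.494, 0.023, 0.146], 0.58), ([0.599, -0.002, 0.073], 0.49)]
side pack [([0.598, 0.001, 0.075], 0.84), ([0.528, 0.238, -0.001], 0.63), ([0.489, -0.308, 0.002], 0.62)]
side tester [([0.598, 0.027, 0.0], 0.97)]
side bridge [([0.598, -0.045, 0.146], 0.93)]
```

View pics/side6.png

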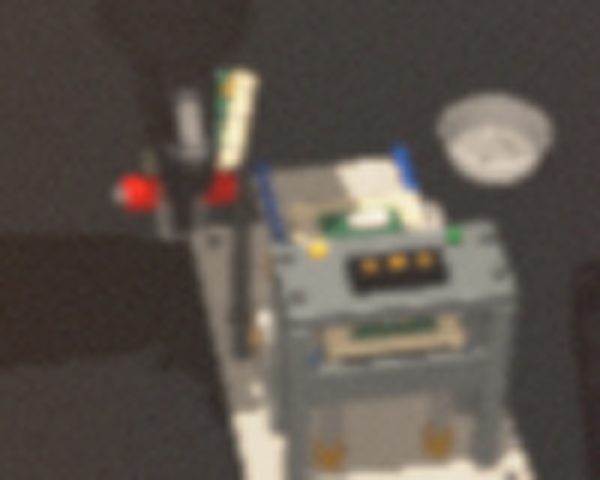

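Call:
play_rows --pt "0 -0.8 0 0 0 0 1" --pt "0 0 0 0 0 0 1" --pt "0 0 0 0 0 0 1"

```text
clock: 13.63
eef_pos: [0.4951, 0.0214, 0.127]
tool_rot: [-0.025, 0.706, 0.027, 0.707]
ft_force: [3.0, 5.8, 0.4]
grip_width: 0.0162
```

```bash
python3 - <<'E'
from h import *
where(); p=camera("top")
for q in (p,camera("side")): print([(np.round(d["centre"],3).tolist(),round(d["confidence"],2)) for d in pinpoint("pack",q)][:3])
k=6;u0,v0=proj(p,T(O,Y,[[0,.0,.1]]))[0].astype(int)-[50,40]
im=cv2.resize(p["frame"][v0:v0+80,u0:u0+100,::-1],None,fx=k,fy=k,interpolation=cv2.INTER_CUBIC)
a=((proj(p,T(O,Y,[[-.036,-.045,.105],[.036,-.045,.105],[.036,.028,.105],[-.036,.028,.105]]))-[u0,v0]+.5)*k).astype(int)
cv2.polylines(im,[a],True,(255,0,255),1); cv2.imwrite("pics/top7.png",im)
E
```

```text
t 13.63 tester mm [-99.9   0.6 127. ] F [3.  5.8 0.4] w 0.01618401659041021 q [ 0.04  0.3  -0.19  1.07  0.   -0.03]
[([0.526, 0.235, 0.004], 0.84)]
[([0.49, -0.308, 0.001], 0.91), ([0.298, 0.391, -0.002], 0.73), ([0.599, -0.003, 0.075], 0.56)]
```

View pics/top7.png

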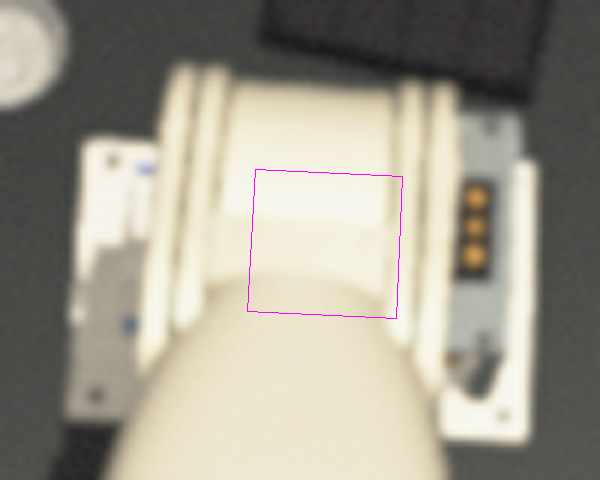

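```bash
python3 -c "
from h import *
print(job_done()); where()"
```

```text
the job is handed in; nothing more can be done
None
the job is handed in; nothing more can be done
```

The pack is seated against the end stop, the cam lever is upright, and the gripper was still holding the lever's grip when I handed the job in at about 13.7 s.

- **Pushing:** with the lever down, I pushed the cream pack along the channel with closed fingers. It slid at about 3 N, then stopped with the force rising to 14.6 N and almost no further movement. The fingers stopped at tester y = 41.5 mm, which fits the seated face at 28 mm plus about 13.5 mm, my estimate of half the finger thickness.
- **Lifting:** I pinched the red grip and swung the lever along its 110 mm arc to upright. The last reading put the grip within 0.6 mm of tester y = 0, about 0.005 rad from the highest lift. The pull was steady at about 6 N.
- **Pack check:** the side camera last placed the pack at tester y ≈ -31 mm and z ≈ 75 mm, so seated and raised.

**Checks that failed or disagreed:**
- One side reading in between put the pack about 4 mm farther out, which is within the network's error; the next one agreed with seated.
- The arm blocked the top camera's view of the pack at the end.
- The gripper read about 16 mm across the 18 mm grip, but the lever followed the expected arc throughout.
- I saw nothing else on the bench move, but I did not check each item separately at the end.

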